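# Load a splined gear on the inclined deburring head

## Task

Load the splined aluminium gear from the wooden tray onto the inclined deburring head, hub side up: swing the yellow keeper arm clear of the arbor, put the gear over the arbor's nose, and press and turn it until the splines find each other and it drops fully home on its seat. Then swing the keeper back over the hub as far as it goes and let go; leave the black idler wheel and the other things on the bench alone.

Things in the scene. Friction and masses are not known exactly. Their poses are not given: they have to be found in the camera images.
- head: Inclined work head, fixed: grey drum in a blue fork. Origin: centre of the seat, the flat round steel face (radius 36 mm) the gear finally rests on, 140 mm above the bench; a grey plate of radius 60 mm lies 12 mm below it. +z runs up the arbor and leans 0.5 rad (29 degrees) from vertical, roughly towards the robot; +y is level, to the robot's left; +x points away and uphill.
- arbor_tip (a point): Tip of the steel arbor, on its axis, 51 mm above the seat along head +z. The arbor's nose is plain and round, radius 13 mm, and its last 10 mm taper to radius 7 mm at this tip. Axes as the head's.
- spline_ends (a point): Point on the arbor's axis, 28 mm above the seat, level with the flat ends of its four straight splines: 90 degrees apart, 9 mm wide, reaching out to radius 18 mm, from here down to the seat. The angle at which they stand differs each time and is not given (axes here are the head's): feel it or see it. A brake holds the arbor; it slips only at 2 N m.
- gear: Aluminium spur gear to be loaded: loose, 0.4 to 0.7 kg, hub up in one of the tray's compartments. Toothed disc, diameter 111 mm, 18 mm thick; round hub, diameter 54 mm, up to 52 mm. Origin: centre of the underside; +z through the hub. Out of line with the splines it rests on their ends, origin about 28 mm above the seat; in line it slides down to the seat.
- gear_bore (a point): Centre of the hub's top face, at z = 52 mm of the gear. The bore, radius 19.5 mm, runs the whole 52 mm; four inner teeth, 11 mm wide, reach in to radius 14 mm at 45, 135, 225 and 315 degrees about z from the gear's x; the gaps for the splines lie at 0, 90, 180 and 270 degrees. Play: 1 mm all round on the nose, about 5 degrees of turn either way in the splines.
- keeper (a joint): Swing of the yellow keeper arm about its pivot, parallel to the arbor (rad). 0: at its stop, lying across the end of the arbor and hub. It grows as the free end swings uphill, away from the robot (counter-clockwise about head +z), to 1.75. From 1.3 it is clear of a gear being loaded. Starts shut or nearly so, swings stiffly (0.2 N m), stays where left.
- keeper_knob (a point): Centre of the black upright knob near the free end of the keeper arm: cylinder, diameter 26 mm, 34 mm tall along head z, 98 mm from the pivot axis. It stands on a yellow bar 24 mm wide, 10 mm thick, whose top is 26 mm below this point. A pad under the bar passes 2 mm above the hub of a seated gear and strikes the hub of one that is not home.
- keeper_pivot (a point): Point on the keeper's pivot axis, level with the knob's centre: at (0, 85, 94) mm in the head's frame. With the keeper at q rad the knob is 98 mm from here in the head's direction (sin q, -cos q, 0). The steel pivot post below, radius 10.5 mm, rises from the plate at the seat to the arm.
- tray: Plywood tray, fixed, 336 x 172 x 30 mm, walls and floor 8 mm, long side along its x; a wall across the middle makes two compartments, centres at x = -82 and +82 mm. Origin: centre of the underside.
- idler: Black plain-rimmed idler wheel with a brass bush, the size of the gear; loose in the tray's other compartment. Not wanted here: leave it. Origin: centre of the underside.
- brush: Hand brush, loose, about 190 mm long, lying on the bench. Leave it.
- scraper: Deburring scraper with yellow handle, loose, about 180 mm long, lying on the bench. Leave it.
- oiler: Blue plastic bottle with red cap, loose, 56 mm in diameter and 130 mm tall, standing on the bench. Leave it.
There are look-alikes about, which are no part of the job. Of the things shaped like the gear, the aluminium one is meant. Of the things shaped like the idler, the black one is meant.

How it is judged:
By the outcome, as a careful person would: the job done as asked, in the order asked, and still so for the second after the job is handed in, with the robot touching nothing.
It also fails if it takes over 67 s, if anything falls off the work surface, if the arm or the gripper's body presses on something with over 40 N, if the wrist force passes 120 N, or if a joint passes its speed limit or range.

## Robot

A 6-joint arm with a two-finger parallel gripper is mounted at the origin on the work surface. World frame = base frame: x ahead of the robot, y to its left, z up, the work surface at z = 0. Lengths are in m, angles in rad, forces in N, time in s.
With the tool pointing down it reaches from about 0.25 to 0.775 m from the base axis. Payload 4 kg.
Tool frame: the origin (TCP) lies on the centre line of the jaws, within the pads' length; the fingertips stand 14 mm ahead of it and the grasp point (between the pads) lies 5 mm behind it (robot.tcp_to_tips is the distance from the TCP to the fingertips, in m); z points along the fingers, y is the line along which they close (so a half turn about z gives the same grasp; the last joint's range is limited). The gripper opens to 94 mm and grips with 3 to 60 N. Pads are 16 mm wide; open, the fingers measure 119 mm over their backs; the gripper's body (75 mm by 177 mm) begins 78 mm behind the grasp point.
Start: joints at [-1.387, 0.087, 1.371, -0, 1.684, -0.103], TCP at [0.156, -0.528, 0.22] pointing down, gripper open.
Joint ranges: [-3.1, 3.1], [-0.76, 2.03], [0.27, 2.55], [-1.08, 4.22], [0.17, 2.65], [-2.57, 2.57]. Speed limits (rad/s): [2.79, 2.79, 3.14, 3.14, 3.14, 3.14].

## Interface

Orientations are given as [roll, pitch, yaw] about the fixed x, y, z axes, in that order (R = Rz(yaw) Ry(pitch) Rx(roll)).
In Python, from bench import robot gives the robot as it stands.
- The arm moves only by the tool carry_out, never from a script. Its argument "increments" is a list of rows, each a list of 3 entries, a list of its own where there are three numbers: the closure in counts, from 0 (fully open) to 255 (shut), then the shift along the tool's x, y, z in mm, then the turn about the tool's z in degrees. In form: [[fingers, [dx, dy, dz], twist], ...]. A call has 1 to 8 rows; each row shifts and turns the commanded pose from where the row before left it, along the tool's axes as they then stand; what a row does not reach is not made up. A row lasts 1/10 s, in which the tool goes at most 50 mm and 8.59 degrees, less where a joint would pass 70% of its speed; a pose out of reach is approached as far as the arm can. A call with a gripper value outside its range is refused whole. The fingers move at their own pace and stop on an object; the grip force is fixed at half the most. Time passes only in rows, so rows that do not move let the fingers close. It gives the time, the measured TCP pose, the force, the opening and the grip force at its end, in the units of the state.
- robot.get_obs(): the state, without advancing time (a new reading comes with each control period).
- robot.snapshot(name): name is "scene" or "side" or "wrist"; returns the picture (384x512x3 uint8, blue, green, red); there is no depth.
- robot.get_calibration(name): a dict with "vfov" (degrees; the focal length in pixels is half the picture's height over the tangent of half this angle, whatever the lens; pixels are square), "cx", "cy" (the principal point, pixels), "T" (4x4, takes a point from camera to world coordinates). Camera axes: x right, y down, z forward; pixel columns grow to the right and rows downward; lengths in m; the calibration is good to about 2 mm. A picture is of the moment at which its call begins: read the wrist's pose just before it. get_calibration takes no time and is no camera call; for the wrist camera it gives the pose at the moment of the call.
- robot.close_job(): hands the job in; it is judged then, once.
The state is a dict: "time": time; "joint_positions": joint angles; "qvel": joint speeds; "joint_torque": joint torques, N m; "tool_pos": TCP position; "ee_rot": TCP orientation; "wrist_force": force on the tool from outside, world axes, zero at the start; "wrist_torque": the same for the moment, N m; "width": finger opening in m; "finger_force": force on a finger pad.
Only numpy, scipy, OpenCV 4.12 (cv2) and the standard library are available. Lean on these libraries where they do the work, as an engineer would, in place of code of your own. Each camera call takes 0.05 s, during which the arm holds its last target. There are 200 camera calls.

## Working session

There is one attempt and no reset: what is moved stays moved. The work goes in short steps, Python scripts to look and compute and a tool call to move; the robot and the scene stay as the last step left them, time stands still between calls to the robot, and variables do not carry over. Pictures are saved under pics/ and viewed, at most 10 in all, crops included, and the job is handed in when it is done.

Besides the shell and the picture viewer there is one more tool, called after "Emit:" by a JSON object that holds its "name" and its "arguments". carry_out: Moves the arm, as the interface text tells. Its arguments: {"type":"object","properties":{"increments":{"type":"array","items":{"type":"array"}}},"required":["increments"]}

```bash
ls; mkdir -p pics; python3 - <<'E'
from bench import robot
import cv2,numpy as np
o=robot.get_obs();print({k:np.round(v,3) for k,v in o.items()})
a=[]
for n in("scene","side"):
    c=robot.get_calibration(n);print(n,c['vfov'],c['cx'],c['cy'],np.round(c['T'],3).tolist());im=robot.snapshot(n);cv2.imwrite(f'pics/{n}0.png',im);a.append(im)
c=robot.get_calibration('wrist');print(c['vfov'],np.round(c['T'],3).tolist())
E
```

```text
pics
{'time': np.float64(0.0), 'joint_positions': array([-1.387,  0.088,  1.372, -0.   ,  1.684, -0.103]), 'qvel': array([ 0.002,  0.   ,  0.   , -0.   , -0.   , -0.001]), 'joint_torque': array([-2.0000e-03, -3.4018e+01, -3.0243e+01,  7.2000e-02,  3.3000e-02,
       -0.0000e+00]), 'tool_pos': array([ 0.155, -0.527,  0.218]), 'ee_rot': array([-3.139, -0.   ,  0.287]), 'wrist_force': array([ 0.525, -0.878,  1.009]), 'wrist_torque': array([-0.015,  0.011, -0.033]), 'finger_force': np.float64(0.0), 'width': np.float64(0.094)}
scene 46.9829697094871 255.03775143573668 196.18598540596355 [[0.15, 0.54, -0.828, 1.599], [0.989, -0.089, 0.122, -0.096], [-0.008, -0.837, -0.547, 0.867], [0.0, 0.0, 0.0, 1.0]]
side 45.826989098652035 257.66942183063776 193.34769867107244 [[0.999, 0.003, 0.036, 0.482], [-0.029, -0.539, 0.842, -1.278], [0.022, -0.842, -0.539, 0.984], [0.0, 0.0, 0.0, 1.0]]
67.3995450429769 [[0.282, -0.921, -0.268, 0.235], [-0.959, -0.272, -0.077, -0.505], [-0.002, 0.279, -0.96, 0.384], [0.0, 0.0, 0.0, 1.0]]
```

View pics/scene0.png

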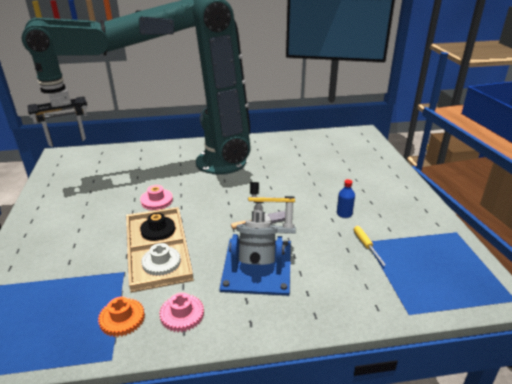

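View pics/side0.png

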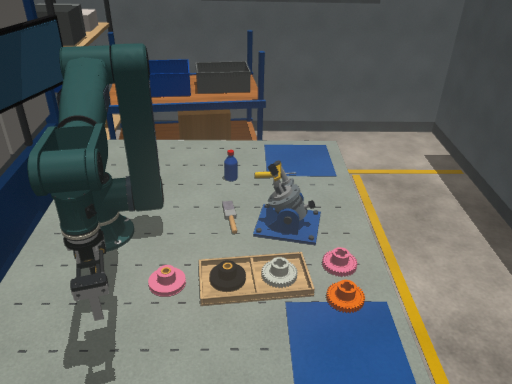

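Scene view: aluminium gear hub at about (161,253), knob (254,188), keeper pivot post (291,205). Side view: gear (279,266), knob (277,168). The black idler is in the other compartment. I'll zoom in.

```bash
cat > h.py <<'E'
import numpy as np,cv2
from scipy.spatial.transform import Rotation as Ro
def ray(c,u,v):
    f=192/np.tan(np.radians(c['vfov']/2));d=c['T'][:3,:3]@np.array([(u-c['cx'])/f,(v-c['cy'])/f,1]);return c['T'][:3,3],d/np.linalg.norm(d)
def plane(c,u,v,z):
    o,d=ray(c,u,v);return o+d*(z-o[2])/d[2]
def tri(*obs):
    A=np.zeros((3,3));b=np.zeros(3);R=[ray(*o) for o in obs]
    for o,d in R:
        P=np.eye(3)-np.outer(d,d);A+=P;b+=P@o
    x=np.linalg.solve(A,b);return x,[np.linalg.norm((np.eye(3)-np.outer(d,d))@(x-o)) for o,d in R]
def proj(c,p):
    f=192/np.tan(np.radians(c['vfov']/2));q=c['T'][:3,:3].T@(np.asarray(p)-c['T'][:3,3]);return c['cx']+f*q[0]/q[2],c['cy']+f*q[1]/q[2]
def rpy(r): return Ro.from_euler('xyz',r).as_matrix()
def headR(yaw): # z leans toward -x (yaw 0), y level left
    s,c=np.sin(.5),np.cos(.5)
    return Ro.from_euler('z',yaw).as_matrix()@np.array([[c,0,-s],[0,1,0],[s,0,c]])
E
python3 - <<'E'
import cv2,numpy as np
s=cv2.imread('pics/scene0.png');d=cv2.imread('pics/side0.png')
z=lambda im,x,y,w,h,k:cv2.resize(im[y:y+h,x:x+w],None,fx=k,fy=k,interpolation=cv2.INTER_CUBIC)
a=np.hstack([z(s,215,175,100,75,4),z(d,240,150,100,75,4)]);b=np.hstack([z(s,115,205,100,75,4),z(d,230,240,100,75,4)])
cv2.imwrite('pics/zoom.png',np.vstack([a,b]))
E
```

```text
(no output)
```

View pics/zoom.png

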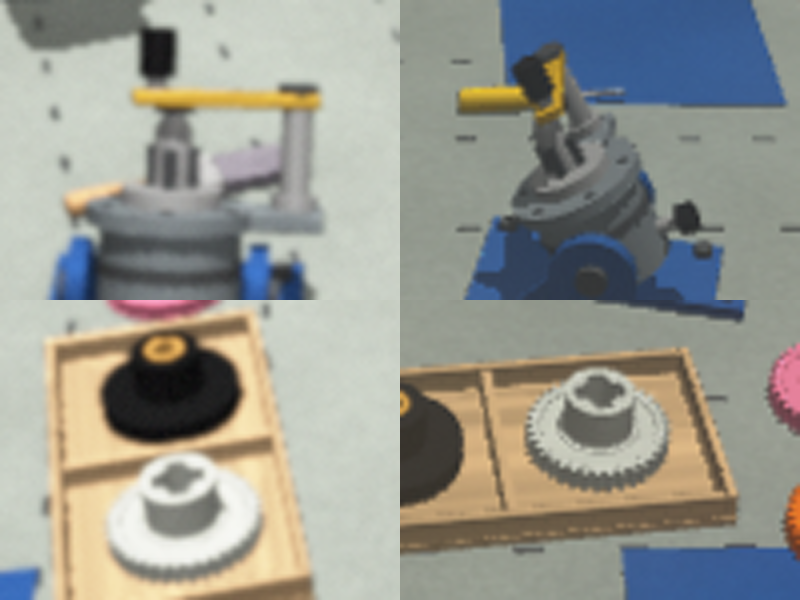

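Crops: scene knob centre (254.3,188), pivot top (290,197), gear hub top (159.3,249.5). Side knob (273.5,169.5), hub top (280.5,261.8). The gear's hub and spline gaps are visible.

```bash
python3 - <<'E'
from bench import robot
from h import *
S=robot.get_calibration('scene');D=robot.get_calibration('side')
k=tri((S,254.3,188),(D,273.4,169.8));print('knob',k)
print('hub',tri((S,159.3,249.5),(D,280.5,261.8)))
# head: origin from knob for yaw and q guesses
for yaw in(-.3,-.15,0,.15,.3):
  R=headR(yaw)
  for q in (0,.1):
    o=k[0]-R@np.array([.098*np.sin(q),.085-.098*np.cos(q),.094])
    print(yaw,q,o.round(3),[np.round(proj(S,o+R@np.array(p)),0) for p in((0,0,.051),(0,.085,.084),(0,0,0))],[np.round(proj(D,o+R@np.array(p)),0) for p in((0,0,.051),(0,.085,.084),(0,0,0))])
c=robot.get_calibration('wrist');o=robot.get_obs();R=rpy(o['ee_rot']);print('cam in tool',(R.T@(c['T'][:3,3]-o['tool_pos'])).round(3),(R.T@c['T'][:3,:3]).round(3))
E
```

```text
knob (array([0.58949714, 0.05090621, 0.22765482]), [np.float64(6.55534780280696e-05), np.float64(6.555347802785054e-05)])
hub (array([ 0.60287152, -0.22402563,  0.05973488]), [np.float64(0.0012477673243090099), np.float64(0.0012477673243089992)])
-0.3 0 [0.636 0.05  0.145] [array([258., 204.]), array([290., 194.]), array([257., 223.])] [array([280., 178.]), array([281., 159.]), array([286., 191.])]
-0.3 0.1 [0.628 0.052 0.14 ] [array([258., 204.]), array([290., 194.]), array([257., 222.])] [array([277., 179.]), array([279., 160.]), array([283., 191.])]
-0.15 0 [0.636 0.057 0.145] [array([259., 204.]), array([290., 191.]), array([259., 222.])] [array([279., 178.]), array([277., 159.]), array([286., 190.])]
-0.15 0.1 [0.627 0.058 0.14 ] [array([259., 203.]), array([290., 191.]), array([259., 222.])] [array([277., 179.]), array([275., 160.]), array([283., 191.])]
0 0 [0.635 0.064 0.145] [array([260., 203.]), array([290., 189.]), array([262., 222.])] [array([279., 177.]), array([273., 158.]), array([285., 189.])]
0 0.1 [0.626 0.063 0.14 ] [array([260., 203.]), array([289., 188.]), array([261., 221.])] [array([276., 179.]), array([271., 160.]), array([283., 190.])]
0.15 0 [0.632 0.07  0.145] [array([261., 203.]), array([288., 186.]), array([264., 221.])] [array([278., 177.]), array([269., 158.]), array([284., 188.])]
0.15 0.1 [0.624 0.069 0.14 ] [array([260., 202.]), array([287., 186.]), array([263., 221.])] [array([276., 178.]), array([267., 160.]), array([282., 189.])]
0.3 0 [0.629 0.077 0.145] [array([262., 202.]), array([286., 183.]), array([266., 220.])] [array([277., 177.]), array([265., 159.]), array([283., 187.])]
0.3 0.1 [0.621 0.074 0.14 ] [array([260., 202.]), array([285., 183.]), array([264., 220.])] [array([275., 178.]), array([263., 160.]), array([281., 188.])]
cam in tool [ 0.083  0.001 -0.165] [[-0.001 -0.96  -0.279]
 [ 1.    -0.001 -0.   ]
 [ 0.    -0.279  0.96 ]]
```

```bash
cat >> h.py <<'E'
def plan(o,target,yaw,g,n=None,twist=True):
    "rows to world target/yaw (tool down) from obs o or (pos,yaw)"
    if isinstance(o,dict):
        p=np.array(o['tool_pos']);y=o['ee_rot'][2]
    else: p,y=np.array(o[0],float),o[1]
    d=np.array(target)-p;dy=yaw-y;
    n=n or int(max(np.ceil(np.linalg.norm(d)/.048),np.ceil(abs(np.degrees(dy))/8.5),1))
    rows=[]
    for i in range(n):
        st=(np.array(target)-p)/(n-i);t=round(-np.degrees(yaw-y)/(n-i),1)
        c,s=np.cos(y),np.sin(y);X=np.array([[c,s,0],[s,-c,0],[0,0,-1]]) # cols tool axes
        l=np.round(X.T@st*1000).astype(int);p=p+X@(l/1000);y-=np.radians(t);rows.append([g,l.tolist(),float(t)])
    for i in range(0,n,8): print(str(rows[i:i+8]).replace(' ',''))
    print('end',p.round(4),round(y,4));return p,y
E
python3 - <<'E'
from bench import robot
from h import *
a=plan(robot.get_obs(),(.56,-.2,.30),3.1,0)
E
```

```text
[[0,[25,-10,-4],-8.5],[0,[27,-7,-4],-8.5],[0,[27,-3,-4],-8.5],[0,[27,1,-4],-8.5],[0,[27,5,-4],-8.5],[0,[26,9,-4],-8.5],[0,[24,13,-4],-8.5],[0,[22,17,-4],-8.5]]
[[0,[19,20,-5],-8.5],[0,[16,22,-4],-8.5],[0,[13,24,-5],-8.5],[0,[9,26,-4],-8.5],[0,[5,27,-5],-8.5],[0,[1,27,-4],-8.4],[0,[-3,27,-5],-8.5],[0,[-7,26,-4],-8.4]]
[[0,[-11,25,-5],-8.5],[0,[-15,23,-4],-8.4],[0,[-18,21,-5],-8.5]]
end [ 0.5595 -0.2003  0.3004] 3.1003
```

Emit:
{"name": "carry_out", "arguments": {"increments": [[0,[25,-10,-4],-8.5],[0,[27,-7,-4],-8.5],[0,[27,-3,-4],-8.5],[0,[27,1,-4],-8.5],[0,[27,5,-4],-8.5],[0,[26,9,-4],-8.5],[0,[24,13,-4],-8.5],[0,[22,17,-4],-8.5]]}}

```text
time: 0.9
tool_pos: [0.3257, -0.3878, 0.2511]
ee_rot: [-3.141, -0.001, 1.48]
wrist_force: [0.3, 0.6, -0.3]
width: 0.0943
finger_force: 0.0
```

Emit:
{"name": "carry_out", "arguments": {"increments": [[0,[19,20,-5],-8.5],[0,[16,22,-4],-8.5],[0,[13,24,-5],-8.5],[0,[9,26,-4],-8.5],[0,[5,27,-5],-8.5],[0,[1,27,-4],-8.4],[0,[-3,27,-5],-8.5],[0,[-7,26,-4],-8.4]]}}

```text
time: 1.7
tool_pos: [0.4955, -0.2508, 0.2871]
ee_rot: [3.142, -0.001, 2.663]
wrist_force: [-0.5, -0.9, 1.6]
width: 0.0941
finger_force: 0.0
```

Emit:
{"name": "carry_out", "arguments": {"increments": [[0,[-11,25,-5],-8.5],[0,[-15,23,-4],-8.4],[0,[-18,21,-5],-8.5],[0,[0,0,0],0]]}}

```text
time: 2.1
tool_pos: [0.5615, -0.1986, 0.3008]
ee_rot: [3.14, -0.0, 3.106]
wrist_force: [0.8, 0.5, -0.1]
width: 0.0938
finger_force: 0.0
```

```bash
python3 - <<'E'
from bench import robot
from h import *
import pickle
o=robot.get_obs();print(o['time'],o['tool_pos'],o['ee_rot'])
c=robot.get_calibration('wrist');im=robot.snapshot('wrist');cv2.imwrite('pics/w1.png',im);pickle.dump(c,open('w1.pkl','wb'))
plan(o,(.50,.05,.40),2.85,0)
E
```

```text
2.1 [ 0.56148184 -0.19856806  0.30079228] [ 3.14044715e+00 -1.16887335e-04  3.10556511e+00]
[[0,[12,41,-17],2.4],[0,[13,41,-16],2.4],[0,[15,40,-17],2.5],[0,[17,39,-16],2.4],[0,[19,38,-17],2.5],[0,[20,38,-16],2.4]]
end [0.4998 0.0503 0.3998] 2.8507
```

View pics/w1.png

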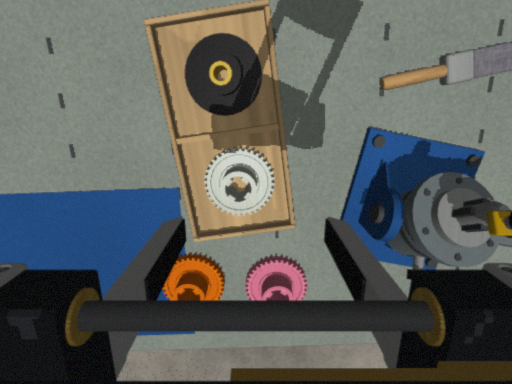

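Wrist view: the aluminium gear is at (240,181) in the near compartment, the idler at (222,73), the head at the right (455,215) and the brush above it.

Emit:
{"name": "carry_out", "arguments": {"increments": [[0,[12,41,-17],2.4],[0,[13,41,-16],2.4],[0,[15,40,-17],2.5],[0,[17,39,-16],2.4],[0,[19,38,-17],2.5],[0,[20,38,-16],2.4],[0,[0,0,0],0],[0,[0,0,0],0]]}}

```text
time: 2.95
tool_pos: [0.4988, 0.0482, 0.4008]
ee_rot: [-3.141, 0.001, 2.845]
wrist_force: [0.6, 0.1, 0.4]
width: 0.0938
finger_force: 0.0
```

```bash
python3 - <<'E'
from bench import robot
from h import *
import pickle
o=robot.get_obs();print(o['time'],o['tool_pos'],o['ee_rot'])
c=robot.get_calibration('wrist');im=robot.snapshot('wrist');cv2.imwrite('pics/w2.png',im);pickle.dump(c,open('w2.pkl','wb'))
a=im[60:280,120:400]
b=cv2.imread('pics/w1.png')[135:225,195:285]
z=np.zeros((600,800,3),np.uint8);a=cv2.resize(a,None,fx=2.85,fy=2.85,interpolation=2)[:600,:798]; z[:a.shape[0],:a.shape[1]]=a
b=cv2.resize(b,(270,270),interpolation=2);z[330:,530:]=b;cv2.imwrite('pics/w2z.png',z)
E
```

```text
2.95 [0.49877172 0.04824384 0.40077308] [-3.14092089e+00  1.28452866e-03  2.84527671e+00]
```

View pics/w2z.png

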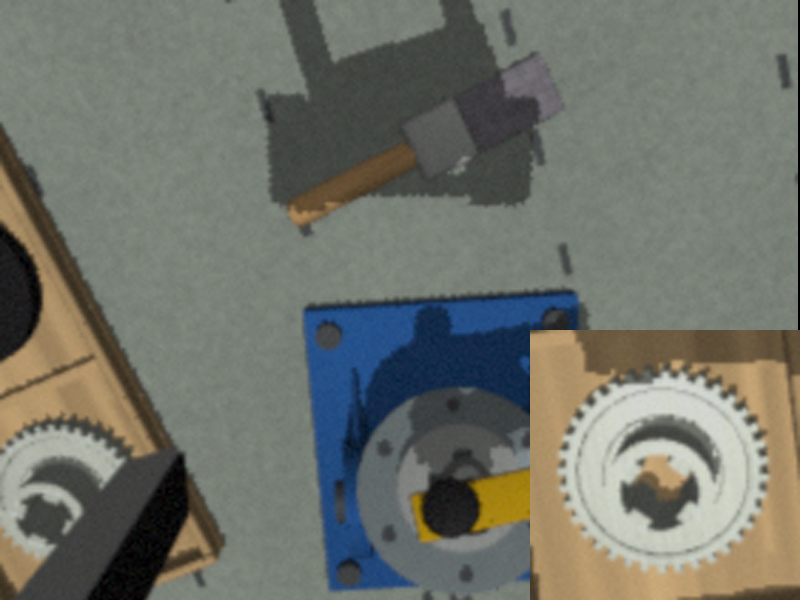

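Crop of w2: knob at about (278,238), grey plate centred near (282,232) and base plate edge from (227,169) to (322,162). The inset shows the gear's gaps.

```bash
python3 - <<'E'
from bench import robot
from h import *
import pickle
S=robot.get_calibration('scene');D=robot.get_calibration('side');W=pickle.load(open('w2.pkl','rb'))
w=cv2.imread('pics/w2.png');f=lambda x,y:(x/2.85+120,y/2.85+60)
e=[plane(W,*f(*p),.012) for p in((305,310),(577,292),(330,590))]
d=e[1]-e[0];print('edge top yaw of y axis',np.degrees(np.arctan2(-d[0],d[1])), 'len',np.linalg.norm(d)); d=e[2]-e[0];print('left edge',np.degrees(np.arctan2(d[1],d[0])))
hs=cv2.cvtColor(w,cv2.COLOR_BGR2HSV)
dk=((hs[...,2]<60)).astype(np.uint8)
n,l,st,ce=cv2.connectedComponentsWithStats(dk[200:270,250:310]);i=[j for j in range(1,n) if st[j,4]>150];print([(ce[j]+[250,200],st[j]) for j in i])
ym=cv2.inRange(hs,(20,150,80),(32,255,255));pts=cv2.findNonZero(ym);r=cv2.minAreaRect(pts);print('bar',r,cv2.boundingRect(pts))
kn=tri((S,254.3,188),(D,273.4,169.8),(W,278.2,238.2));print('knob',kn)
g=cv2.GaussianBlur(w,(3,3),0)
cs=cv2.HoughCircles(cv2.cvtColor(g,6)[150:300,220:345],cv2.HOUGH_GRADIENT,1,10,param1=80,param2=12,minRadius=30,maxRadius=46);print(cs[0][:5]+[220,150,0] if cs is not None else None)
E
```

```text
edge top yaw of y axis -13.144786474249532 len 0.18722128871314192
left edge -13.559293902897037
[(array([278.23891626, 234.66748768]), array([ 18,  18,  23,  31, 406], dtype=int32))]
bar ((242.23155212402344, 198.97781372070312), (287.2669372558594, 418.2381896972656), 89.53419494628906) (32, 57, 420, 288)
knob (array([0.58972493, 0.05125419, 0.22768379]), [np.float64(0.0003731018709827053), np.float64(0.00031318501063155174), np.float64(0.000554742010162565)])
[[281.5        232.5         36.40000153]
 [287.5        203.5         45.40000153]
 [284.5        219.5         45.40000153]
 [300.5        257.5         44.29999924]
 [277.5        211.5         36.5       ]]
```

```bash
python3 - <<'E'
from bench import robot
from h import *
import pickle
S=robot.get_calibration('scene');D=robot.get_calibration('side');W=pickle.load(open('w2.pkl','rb'))
R=headR(-.233);k=np.array([.5897,.0513,.2277])
pc=plane(W,281.5,232.5,.1295);print('plate-based o',(pc+R@[0,0,.012]).round(4))
for q in(0,.05,.1,.15):
    o=k-R@np.array([.098*np.sin(q),.085-.098*np.cos(q),.094]);print(q,o.round(4),[np.round(proj(c,o+R@np.array([0,.085,.073])),1) for c in(S,D)])
E
```

```text
plate-based o [0.6249 0.0552 0.14  ]
0 [0.6365 0.0535 0.1452] [array([290.2, 197.1]), array([280.8, 161.3])]
0.05 [0.6323 0.0544 0.1429] [array([290.1, 196.9]), array([279.6, 161.8])]
0.1 [0.6281 0.055  0.1405] [array([290. , 196.8]), array([278.3, 162.3])]
0.15 [0.6238 0.0554 0.1382] [array([289.8, 196.7]), array([277.1, 162.8])]
```

```bash
cat >> h.py <<'E'
YAW=-.233;HR=headR(YAW);HO=np.array([.6262,.0552,.140])
def H(*p): return HO+HR@np.array(p)
def knob(q): return H(.098*np.sin(q),.085-.098*np.cos(q),.094)
E
python3 - <<'E'
from bench import robot
from h import *
s=plan(robot.get_obs(),(.589,.0515,.30),1.45,100)
s=plan(s,(.589,.0515,.232),1.45,100,2)
print('arc')
for q in np.arange(.23,1.85,.1):
    s=plan(s,knob(q)+[0,0,.0045],1.34+q,100,1)
E
```

```text
[[100,[-8,3,10],8.0],[100,[-8,4,10],8.0],[100,[-7,5,10],8.0],[100,[-7,6,10],8.0],[100,[-6,7,10],8.0],[100,[-4,8,10],8.0],[100,[-3,9,10],8.0],[100,[-2,9,10],8.0]]
[[100,[-1,9,10],7.9],[100,[0,9,10],8.0]]
end [0.589  0.052  0.2998] 1.4494
[[100,[0,0,34],-0.0],[100,[0,0,34],-0.0]]
end [0.589  0.052  0.2318] 1.4494
arc
[[100,[0,10,-6],-6.9]]
end [0.5989 0.0508 0.2378] 1.5698
[[100,[1,9,-4],-5.7]]
end [0.6079 0.0518 0.2418] 1.6693
[[100,[1,8,-5],-5.8]]
end [0.6158 0.0536 0.2468] 1.7705
[[100,[1,9,-4],-5.7]]
end [0.6244 0.0563 0.2508] 1.87
[[100,[1,9,-4],-5.7]]
end [0.6327 0.0599 0.2548] 1.9695
[[100,[1,9,-4],-5.8]]
end [0.6406 0.0643 0.2588] 2.0707
[[100,[1,9,-3],-5.7]]
end [0.648  0.0695 0.2618] 2.1702
[[100,[1,9,-3],-5.7]]
end [0.6549 0.0754 0.2648] 2.2697
[[100,[1,10,-2],-5.7]]
end [0.6619 0.0826 0.2668] 2.3692
[[100,[1,9,-3],-5.8]]
end [0.6675 0.0898 0.2698] 2.4704
[[100,[0,10,-1],-5.7]]
end [0.6737 0.0976 0.2708] 2.5699
[[100,[1,10,-2],-5.7]]
end [0.6783 0.1066 0.2728] 2.6694
[[100,[1,9,-1],-5.8]]
end [0.6815 0.115  0.2738] 2.7706
[[100,[0,10,0],-5.7]]
end [0.6851 0.1244 0.2738] 2.8701
[[100,[1,10,0],-5.7]]
end [0.6868 0.1343 0.2738] 2.9696
[[100,[0,10,0],-5.8]]
end [0.6885 0.1441 0.2738] 3.0708
[[100,[1,9,1],-5.7]]
end [0.6882 0.1532 0.2728] 3.1703
```

Emit:
{"name": "carry_out", "arguments": {"increments": [[100,[-8,3,10],8],[100,[-8,4,10],8],[100,[-7,5,10],8],[100,[-7,6,10],8],[100,[-6,7,10],8],[100,[-4,8,10],8],[100,[-3,9,10],8],[100,[-2,9,10],8]]}}

```text
time: 3.8
tool_pos: [0.5715, 0.05, 0.318]
ee_rot: [-3.138, 0.0, 1.719]
wrist_force: [-0.5, -0.4, -0.0]
width: 0.0573
finger_force: 0.0
```

Emit:
{"name": "carry_out", "arguments": {"increments": [[100,[-1,9,10],8],[100,[0,9,10],8],[100,[0,0,0],0],[100,[0,0,0],0]]}}

```text
time: 4.2
tool_pos: [0.5889, 0.0514, 0.299]
ee_rot: [-3.138, 0.001, 1.449]
wrist_force: [-0.6, 0.7, 0.4]
width: 0.057
finger_force: 0.0
```

Emit:
{"name": "carry_out", "arguments": {"increments": [[100,[0,0,22],0],[100,[0,0,23],0],[100,[0,0,23],0],[100,[0,0,0],0]]}}

```text
time: 4.6
tool_pos: [0.5873, 0.0523, 0.229]
ee_rot: [-3.135, 0.001, 1.45]
wrist_force: [-0.5, 0.3, -0.6]
width: 0.0571
finger_force: 0.0
```

No contact on the way down. Now the arc.

Emit:
{"name": "carry_out", "arguments": {"increments": [[100,[0,10,-7],-6.9],[100,[1,9,-5],-5.7],[100,[1,8,-5],-5.8],[100,[1,9,-4],-5.7],[100,[1,9,-4],-5.7],[100,[1,9,-4],-5.8]]}}

```text
time: 5.2
tool_pos: [0.64, 0.0654, 0.2635]
ee_rot: [-3.141, -0.001, 2.076]
wrist_force: [-4.1, 0.9, -0.5]
width: 0.0572
finger_force: 1.4
```

Emit:
{"name": "carry_out", "arguments": {"increments": [[100,[1,9,-3],-5.7],[100,[1,9,-3],-5.7],[100,[1,10,-3],-5.7],[100,[1,9,-3],-5.8],[100,[0,10,-1],-5.7],[100,[1,10,-2],-5.7]]}}

```text
time: 5.8
tool_pos: [0.6784, 0.1063, 0.2791]
ee_rot: [-3.14, 0.002, 2.673]
wrist_force: [-2.4, -1.2, 0.9]
width: 0.0573
finger_force: 1.1
```

Emit:
{"name": "carry_out", "arguments": {"increments": [[100,[1,9,-1],-5.8],[100,[0,10,0],-5.7],[100,[1,10,0],-5.7],[100,[0,10,0],-5.8],[100,[1,9,0],-5.7],[100,[0,0,0],0]]}}

```text
time: 6.4
tool_pos: [0.689, 0.1543, 0.2803]
ee_rot: [-3.142, 0.004, -3.112]
wrist_force: [-0.7, -0.0, 0.5]
width: 0.0571
finger_force: 0.1
```

```bash
python3 - <<'E'
from bench import robot
from h import *
o=robot.get_obs();print(o['time'],o['tool_pos'],o['ee_rot'],o['wrist_force'])
cv2.imwrite('pics/s1.png',robot.snapshot('scene'));cv2.imwrite('pics/d1.png',robot.snapshot('side'))
s=plan(o,o['tool_pos']+[0,0,.045],o['ee_rot'][2],0,2)
s=plan(s,(.50,.05,.40),2.9,0)
E
```

```text
6.4 [0.6889715  0.15432868 0.28030235] [-3.1415133   0.00428111 -3.11183   ] [-0.67061673 -0.01021585  0.47089843]
[[0,[0,0,-22],-0.0],[0,[0,0,-23],-0.0]]
end [0.689  0.1543 0.3253] -3.1118
[[0,[5,-2,-2],-8.4],[0,[5,-2,-2],-8.4],[0,[5,-1,-2],-8.4],[0,[5,0,-2],-8.4],[0,[5,1,-2],-8.4],[0,[5,1,-2],-8.4],[0,[5,2,-2],-8.4],[0,[5,3,-2],-8.4]]
[[0,[4,3,-2],-8.4],[0,[3,4,-2],-8.4],[0,[3,4,-2],-8.4],[0,[2,5,-2],-8.4],[0,[2,5,-2],-8.4],[0,[1,5,-2],-8.4],[0,[0,5,-2],-8.4],[0,[-1,5,-2],-8.4]]
[[0,[-2,5,-2],-8.4],[0,[-2,5,-2],-8.4],[0,[-3,4,-2],-8.4],[0,[-4,4,-2],-8.4],[0,[-4,3,-2],-8.4],[0,[-5,3,-2],-8.4],[0,[-5,2,-2],-8.4],[0,[-5,1,-2],-8.4]]
[[0,[-5,1,-2],-8.4],[0,[-5,0,-2],-8.4],[0,[-5,-1,-2],-8.4],[0,[-5,-2,-1],-8.4],[0,[-5,-2,-2],-8.4],[0,[-4,-3,-1],-8.4],[0,[-4,-4,-2],-8.4],[0,[-3,-4,-1],-8.4]]
[[0,[-3,-5,-2],-8.4],[0,[-2,-5,-1],-8.4],[0,[-1,-5,-2],-8.4],[0,[0,-5,-1],-8.4],[0,[1,-5,-2],-8.4],[0,[1,-5,-1],-8.4],[0,[2,-5,-2],-8.4],[0,[3,-5,-1],-8.4]]
[[0,[4,-5,-2],-8.5]]
end [0.4995 0.0497 0.4003] 2.9008
```

```bash
sed -i 's/    d=np.array(target)-p;dy=yaw-y;/    y=y+2*np.pi if y<-1 else y\n    d=np.array(target)-p;dy=yaw-y/' h.py; python3 - <<'E'
from bench import robot
from h import *
s=plan(((.689,.1543,.3253),-3.1118),(.53,.045,.33),2.9,0)
E
```

```text
[[0,[32,-21,-1],3.1],[0,[31,-23,-1],3.1],[0,[30,-24,-1],3.1],[0,[29,-26,-1],3.1],[0,[28,-27,-1],3.1]]
end [0.5296 0.0453 0.3303] 2.9009
```

Emit:
{"name": "carry_out", "arguments": {"increments": [[100,[0,0,-22],0],[100,[0,0,-23],0],[0,[32,-21,-1],3.1],[0,[31,-23,-1],3.1],[0,[30,-24,-1],3.1],[0,[29,-26,-1],3.1],[0,[28,-27,-1],3.1],[0,[0,0,0],0]]}}

```text
time: 7.3
tool_pos: [0.5257, 0.0433, 0.3291]
ee_rot: [-3.141, 0.001, 2.895]
wrist_force: [0.0, 0.9, -0.3]
width: 0.0935
finger_force: 0.0
```

Emit:
{"name": "carry_out", "arguments": {"increments": [[0,[0,0,0],0]]}}

```text
time: 7.4
tool_pos: [0.5286, 0.0449, 0.3284]
ee_rot: [3.141, 0.002, 2.898]
wrist_force: [-0.8, -0.1, 0.0]
width: 0.0939
finger_force: 0.0
```

```bash
python3 - <<'E'
from bench import robot
from h import *
import pickle
o=robot.get_obs();print(o['time'],o['tool_pos'],o['ee_rot'])
c=robot.get_calibration('wrist');im=robot.snapshot('wrist');cv2.imwrite('pics/w3.png',im);pickle.dump(c,open('w3.pkl','wb'))
print('knob by q',[(q,np.round(proj(c,knob(q)))) for q in(1.3,1.5,1.7)],'tip',proj(c,H(0,0,.051)),'spl',proj(c,H(0,0,.028)),'seat',proj(c,H(0,0,0)))
a=cv2.resize(im[120:360,180:500],(800,600),interpolation=2);cv2.imwrite('pics/w3z.png',a)
E
```

```text
7.4 [0.52861606 0.04493319 0.32841757] [3.14064473e+00 1.91563152e-03 2.89805997e+00]
knob by q [(1.3, array([352., 332.])), (1.5, array([372., 335.])), (1.7, array([393., 334.]))] tip (np.float64(283.1606601991244), np.float64(234.93178700449704)) spl (np.float64(281.4728529364776), np.float64(235.9163244014641)) seat (np.float64(279.68221500359425), np.float64(236.96084533010787))
```

View pics/w3z.png

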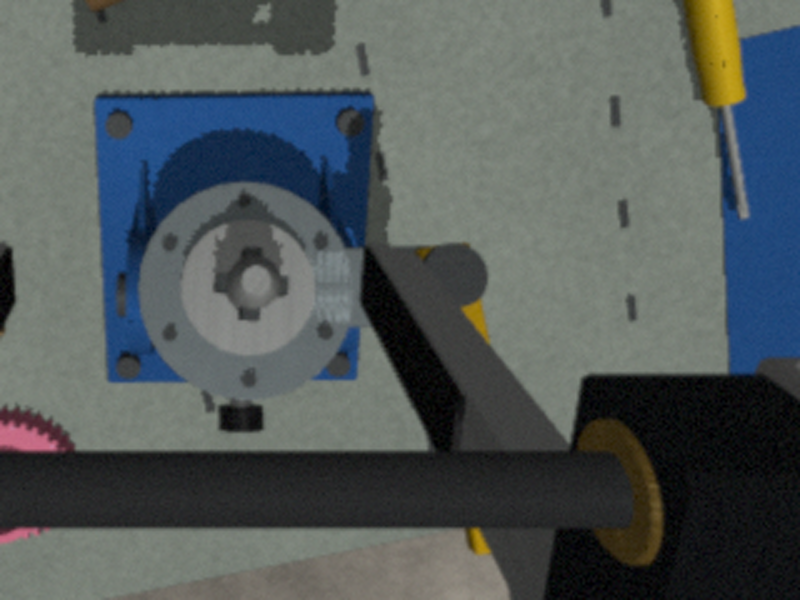

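Wrist view straight down the arbor: seat circle centred at crop (249,287), tip at (256,282), splines roughly up/down/left/right. The keeper is swung well clear to the right. Now I measure the angles.

```bash
cat > sp.py <<'E'
from h import *
import pickle
W=pickle.load(open('w3.pkl','rb'));w=cv2.imread('pics/w3.png')
g=cv2.cvtColor(w,6)
# refine HO horizontally using plate circle fit (edge of bright ring vs surroundings)
def hitplane(u,v,o,zh):  # ray with head plane z=zh
    p,d=ray(W,u,v);n=HR[:,2];t=((o+n*zh-p)@n)/(d@n);return HR.T@(p+t*d-o)
def rect(o,zh,half=45,s=.25):
    a=np.arange(-half,half,s)/1000;U=np.array([[proj(W,o+HR@np.array([x,y,zh])) for y in a] for x in a],np.float32)
    return cv2.remap(w,U[...,0],U[...,1],cv2.INTER_CUBIC)
if __name__=='__main__':
    tip=hitplane(282.4,232.8,HO,.051);seat=hitplane(279.5,234.8,HO,0);print('tip,seat off (head mm)',tip*1e3,seat*1e3)
    r=rect(HO,.0);r2=rect(HO,.028)
    cv2.imwrite('pics/rect.png',np.hstack([r,r2]))
E
python3 sp.py
```

```text
tip,seat off (head mm) [-2.48441565 -0.81587433 51.        ] [-2.87716709e+00 -1.62887786e-01  2.03352831e-14]
```

View pics/rect.png

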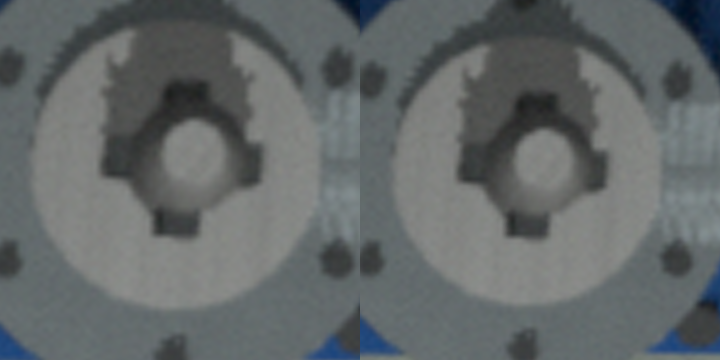

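```bash
sed -i 's/HO=np.array.*/HO=np.array([.6235,.0552,.140])/' h.py; cat > ga.py <<'E'
from h import *
import pickle
W=pickle.load(open('w1.pkl','rb'));w=cv2.imread('pics/w1.png');g=cv2.cvtColor(w,6).astype(np.float32)
hs=cv2.cvtColor(w,cv2.COLOR_BGR2HSV);m=cv2.inRange(hs,(0,0,110),(180,45,255));m[:130]=0;m[225:]=0;m[:,:195]=0;m[:,285:]=0
m=cv2.morphologyEx(m,cv2.MORPH_CLOSE,np.ones((5,5)))
c=max(cv2.findContours(m,0,1)[0],key=cv2.contourArea)
P=np.array([plane(W,*p,.026)[:2] for p in c[:,0].astype(float)],np.float32);(x,y),r=cv2.minEnclosingCircle(P);print('disc',x,y,r)
# hub top: plus-hole, harmonics
th=np.radians(np.arange(0,360,2))
best=None
for dx in np.arange(-.005,.0051,.001):
  for dy in np.arange(-.005,.0051,.001):
    tot=0
    for rr in(.0155,.017,.0185):
        b=cv2.remap(g,*[np.array([a],np.float32) for a in np.array([proj(W,(x+dx+rr*np.cos(t),y+dy+rr*np.sin(t),.060)) for t in th]).T],1)[0]
        tot=tot+(b*np.exp(-4j*th)).mean()
    if best is None or abs(tot)>best[0]: best=(abs(tot),dx,dy,np.degrees(np.angle(-tot))/4)
print('bore: amp,dx,dy, dark-gap angle world deg',best)
import sp
g3=cv2.cvtColor(sp.w,6).astype(np.float32);best=None
for dx in np.arange(-.006,.0061,.001):
  for dy in np.arange(-.006,.0061,.001):
    tot=0
    for rr in(.0155,.0165,.0175):
        b=cv2.remap(g3,*[np.array([a],np.float32) for a in np.array([proj(sp.W,HO+HR@np.array([dx+rr*np.cos(t),dy+rr*np.sin(t),.028])) for t in th]).T],1)[0]
        tot=tot+(b*np.exp(-4j*th)).mean()
    if best is None or abs(tot)>best[0]: best=(abs(tot),dx,dy,np.degrees(np.angle(-tot))/4)
print('spline: amp,dx,dy, angle head deg',best)
E
python3 ga.py
```

```text
disc 0.5996608138084412 -0.2248973399400711 0.05561036989092827
bore: amp,dx,dy, dark-gap angle world deg (np.float64(81.13103891823178), np.float64(0.0), np.float64(0.0), np.float64(-6.2246352438712345))
spline: amp,dx,dy, angle head deg (np.float64(42.818321816629684), np.float64(-0.001), np.float64(-0.001), np.float64(6.037873254749323))
```

```bash
python3 - <<'E'
import sp;from h import *
g=cv2.cvtColor(sp.w,6).astype(np.float32);th=np.radians(np.arange(-44,316,4))
for cx,cy in((-.001,-.001),):
  for rr in(.0155,.017):
    b=cv2.remap(g,*[np.array([a],np.float32) for a in np.array([proj(sp.W,HO+HR@np.array([cx+rr*np.cos(t),cy+rr*np.sin(t),.028])) for t in th]).T],1)[0]
    for k in range(4):
        i=np.arange(k*22.5,k*22.5+22).astype(int);print(k,rr,b[i].astype(int).tolist())
cv2.imwrite('pics/rect2.png',cv2.resize(sp.rect(HO+HR@np.array([-.001,-.001,0]),.028,24,.1),(576,576)))
E
```

```text
0 0.0155 [130, 129, 125, 121, 94, 63, 49, 57, 62, 63, 62, 63, 63, 66, 81, 118, 126, 132, 133, 131, 131, 132]
1 0.0155 [132, 133, 133, 131, 124, 106, 80, 62, 64, 65, 65, 64, 63, 62, 67, 80, 99, 94, 83, 76, 72, 68]
2 0.0155 [70, 70, 69, 70, 71, 62, 50, 39, 35, 37, 39, 39, 39, 35, 33, 45, 62, 75, 78, 80, 81, 81]
3 0.0155 [82, 83, 81, 81, 81, 77, 68, 62, 60, 62, 61, 59, 58, 59, 59, 74, 106, 124, 128, 131, 132, 130]
0 0.017 [136, 135, 132, 130, 121, 85, 59, 62, 68, 68, 70, 71, 70, 78, 101, 126, 132, 131, 132, 132, 132, 133]
1 0.017 [133, 134, 134, 133, 131, 123, 102, 77, 67, 67, 68, 67, 65, 68, 77, 99, 124, 122, 118, 103, 85, 80]
2 0.017 [81, 80, 78, 81, 79, 72, 58, 45, 40, 42, 43, 42, 41, 40, 40, 60, 73, 78, 80, 80, 79, 79]
3 0.017 [80, 83, 82, 80, 79, 78, 74, 64, 61, 63, 64, 59, 57, 58, 59, 94, 120, 130, 133, 132, 134, 134]
```

View pics/rect2.png

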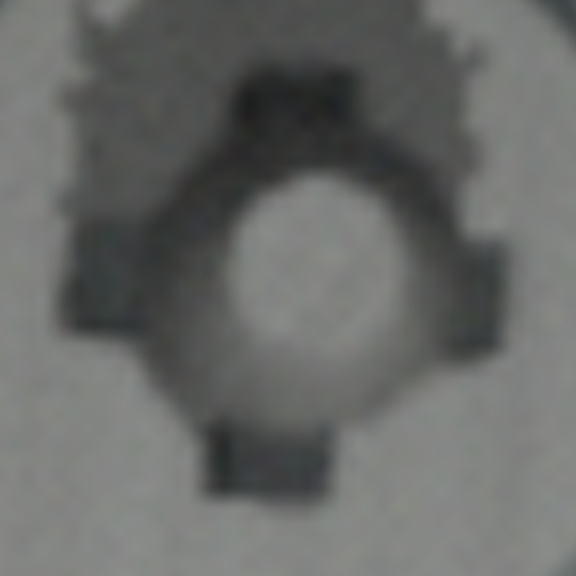

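The arbor's splines stand at about −3° in the head frame (blocks at (267,460), (296,100), (105,275), (475,298)). Next: fetch the gear at tool yaw 3.09, so the gaps line up once the gear is tilted about the finger line.

```bash
python3 - <<'E'
from bench import robot
from h import *
s=plan(robot.get_obs(),(.5997,-.2249,.20),3.091,50)
s=plan(s,(.5997,-.2249,.048),3.091,50,5)
E
```

```text
[[50,[-19,-35,18],-1.6],[50,[-18,-36,18],-1.6],[50,[-17,-36,18],-1.6],[50,[-16,-36,18],-1.5],[50,[-15,-37,19],-1.6],[50,[-14,-37,18],-1.5],[50,[-13,-38,19],-1.6]]
end [ 0.5993 -0.2246  0.2   ] 3.091
[[50,[0,0,30],0.0],[50,[0,0,30],0.0],[50,[0,0,31],0.0],[50,[0,0,30],0.0],[50,[0,0,31],0.0]]
end [ 0.5993 -0.2246  0.048 ] 3.091
```

Emit:
{"name": "carry_out", "arguments": {"increments": [[50,[-19,-35,18],-1.6],[50,[-18,-36,18],-1.6],[50,[-17,-36,18],-1.6],[50,[-16,-36,18],-1.5],[50,[-15,-37,19],-1.6],[50,[-14,-37,18],-1.5],[50,[-13,-38,19],-1.6],[50,[0,0,0],0]]}}

```text
time: 8.25
tool_pos: [0.599, -0.2284, 0.193]
ee_rot: [3.14, -0.008, 3.087]
wrist_force: [-0.7, 0.9, -0.5]
width: 0.0754
finger_force: 0.0
```

Emit:
{"name": "carry_out", "arguments": {"increments": [[50,[0,0,0],0],[50,[0,0,30],0],[50,[0,0,30],0],[50,[0,0,30],0],[50,[0,0,30],0]]}}

```text
time: 8.75
tool_pos: [0.6007, -0.2228, 0.0802]
ee_rot: [-3.141, 0.003, 3.094]
wrist_force: [-0.2, -0.3, -1.0]
width: 0.0757
finger_force: 0.0
```

```bash
python3 - <<'E'
from bench import robot
from h import *
s=plan(robot.get_obs(),(.5997,-.2249,.048),3.091,50)
E
```

```text
[[50,[1,-2,32],0.2]]
end [ 0.5996 -0.2248  0.0482] 3.0904
```

Emit:
{"name": "carry_out", "arguments": {"increments": [[50,[0,-1,15],0],[50,[0,-1,14],0],[50,[0,0,0],0],[255,[0,0,0],0],[255,[0,0,0],0],[255,[0,0,0],0],[255,[0,0,0],0],[255,[0,0,0],0]]}}

```text
time: 9.55
tool_pos: [0.6002, -0.2255, 0.0524]
ee_rot: [3.14, 0.003, 3.092]
wrist_force: [0.6, 5.2, 5.1]
width: 0.054
finger_force: 30.0
```

Emit:
{"name": "carry_out", "arguments": {"increments": [[255,[0,0,0],0],[255,[0,0,-20],0],[255,[0,0,-30],0],[255,[0,0,-40],0],[255,[0,0,-40],0],[255,[0,0,-40],0],[255,[0,0,0],0]]}}

```text
time: 10.25
tool_pos: [0.6012, -0.2286, 0.2269]
ee_rot: [-3.135, 0.011, 3.091]
wrist_force: [0.9, -0.6, -4.3]
width: 0.0541
finger_force: 30.0
```

```bash
cat > tp.py <<'E'
from bench import robot
from h import *
o=robot.get_obs();print(o['time'],o['tool_pos'],o['ee_rot'],o['wrist_force'],o['width'])
T=H(0,0,.051);print('T',T)
u=np.array([np.cos(YAW),np.sin(YAW),0]);Z=np.array([0,0,1.])
def G(th,d,lift=0):
    gx=np.cos(th)*u+np.sin(th)*Z;gz=-np.sin(th)*u+np.cos(th)*Z
    return T-d*gx+(.045+lift)*gz+[0,0,-.005]
if __name__=='__main__':
    s=plan(o,[G(0,.04)[0],G(0,.04)[1],.27],2.908,255)
    s=plan(s,G(0,.04,.004),2.908,255,2)
    print('tilt')
    for th in np.radians([2,6,10,14,18,22,26,30]): s=plan(s,G(th,.04),2.908,255,1)
E
python3 tp.py
```

```text
10.25 [ 0.60119376 -0.22864572  0.22690711] [-3.13508065  0.01083289  3.09075892] [ 0.85935469 -0.62467988 -4.33325606] 0.05412124183605457
T [0.59971    0.06084561 0.18475671]
[[255,[8,42,-6],1.5],[255,[9,42,-6],1.5],[255,[10,42,-6],1.5],[255,[11,42,-6],1.5],[255,[12,41,-6],1.5],[255,[14,41,-7],1.5],[255,[15,41,-6],1.5]]
end [0.5604 0.0706 0.2699] 2.9075
[[255,[0,0,21],-0.0],[255,[0,0,20],-0.0]]
end [0.5604 0.0706 0.2289] 2.9075
tilt
[[255,[1,0,6],-0.0]]
end [0.5594 0.0708 0.2229] 2.9075
[[255,[3,0,3],-0.0]]
end [0.5565 0.0715 0.2199] 2.9075
[[255,[3,0,3],-0.0]]
end [0.5536 0.0722 0.2169] 2.9075
[[255,[2,0,3],-0.0]]
end [0.5517 0.0727 0.2139] 2.9075
[[255,[2,0,4],-0.0]]
end [0.5497 0.0731 0.2099] 2.9075
[[255,[2,0,3],-0.0]]
end [0.5478 0.0736 0.2069] 2.9075
[[255,[2,0,4],-0.0]]
end [0.5458 0.0741 0.2029] 2.9075
[[255,[2,0,4],-0.0]]
end [0.5439 0.0745 0.1989] 2.9075
```

Emit:
{"name": "carry_out", "arguments": {"increments": [[255,[8,42,-6],1.5],[255,[9,42,-6],1.5],[255,[10,42,-6],1.5],[255,[11,42,-6],1.5],[255,[12,41,-6],1.5],[255,[14,41,-7],1.5],[255,[15,41,-6],1.5],[255,[0,0,0],0]]}}

```text
time: 11.05
tool_pos: [0.5563, 0.0778, 0.2605]
ee_rot: [3.14, -0.005, 2.915]
wrist_force: [0.4, -0.9, -5.3]
width: 0.0536
finger_force: 30.0
```

```bash
sed -i 's/.045+lift/.048+lift/' tp.py; python3 - <<'E'
from tp import *
s=plan(o,G(0,.04,.004),2.908,255,2)
E
```

```text
11.05 [0.55634392 0.07776866 0.26045052] [ 3.14015285 -0.00473844  2.91517466] [ 0.44276346 -0.87078733 -5.31807106] 0.05363636997420324
T [0.59971    0.06084561 0.18475671]
[[255,[-3,-3,14],0.2],[255,[-3,-3,15],0.2]]
end [0.5608 0.0706 0.2315] 2.9082
```

Emit:
{"name": "carry_out", "arguments": {"increments": [[255,[0,0,0],0],[255,[0,0,0],0],[255,[0,0,0],0]]}}

```text
time: 11.35
tool_pos: [0.5578, 0.0712, 0.2616]
ee_rot: [-3.14, -0.003, 2.906]
wrist_force: [-0.1, 0.3, -5.9]
width: 0.0539
finger_force: 30.0
```

```bash
python3 - <<'E'
from tp import *
s=plan(o,G(0,.04,.004),2.908,255,2)
E
```

```text
11.35 [0.55781781 0.07115349 0.26159174] [-3.14011217e+00 -2.56683869e-03  2.90616350e+00] [-0.10064255  0.30119744 -5.90914267] 0.05388563529799919
T [0.59971    0.06084561 0.18475671]
[[255,[-2,0,15],-0.1],[255,[-1,0,15],-0.0]]
end [0.5607 0.0705 0.2316] 2.9079
```

Emit:
{"name": "carry_out", "arguments": {"increments": [[255,[-2,0,15],0],[255,[-1,0,15],0],[255,[0,0,0],0],[255,[0,0,2],0],[255,[0,0,2],0],[255,[1,0,2],0],[255,[1,0,2],0],[255,[0,0,0],0]]}}

```text
time: 12.15
tool_pos: [0.559, 0.0724, 0.2273]
ee_rot: [3.141, 0.002, 2.908]
wrist_force: [-3.3, -0.4, 3.6]
width: 0.0542
finger_force: 30.0
```

Emit:
{"name": "carry_out", "arguments": {"increments": [[255,[3,0,3],0],[255,[3,0,3],0],[255,[3,0,3],0],[255,[2,0,4],0],[255,[0,0,0],0]]}}

```text
time: 12.65
tool_pos: [0.5479, 0.0753, 0.2113]
ee_rot: [3.141, -0.001, 2.909]
wrist_force: [0.8, 0.6, -1.3]
width: 0.0539
finger_force: 30.0
```

```bash
cat > tilt.py <<'E'
from tp import *
# gear tilt seen from the wrist & side: crop side image
im=robot.snapshot('side');x,y=map(int,proj(robot.get_calibration('side'),o['tool_pos']))
cv2.imwrite('pics/t1.png',im)
hs=cv2.cvtColor(im,cv2.COLOR_BGR2HSV)
sub=im[y-50:y+60,x-60:x+60];cv2.imwrite('pics/t1z.png',cv2.resize(sub,None,fx=5,fy=5,interpolation=2))
E
python3 tilt.py
```

```text
12.65 [0.54790524 0.07533158 0.21131839] [ 3.14142211e+00 -1.21534860e-03  2.90879651e+00] [ 0.76380717  0.57262339 -1.26039118] 0.05390145697650655
T [0.59971    0.06084561 0.18475671]
```

View pics/t1z.png

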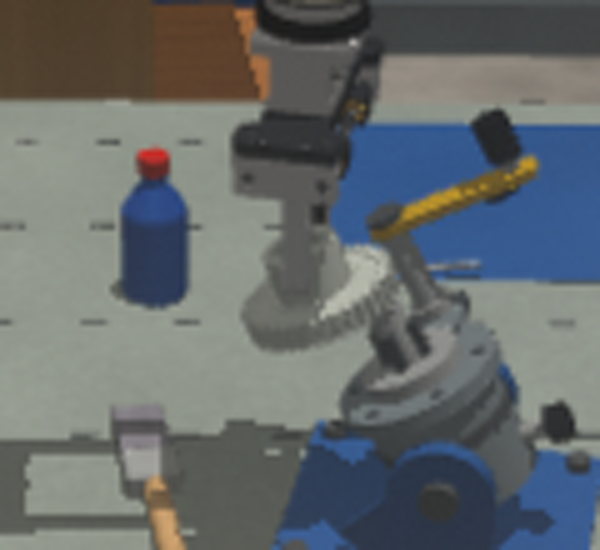

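The side view shows the gear tilting on the arbor tip as planned, with the disc's right edge lifted at (390,265). The keeper stands open at upper right. I'll continue the tilt.

Emit:
{"name": "carry_out", "arguments": {"increments": [[255,[2,0,4],0],[255,[2,0,4],0],[255,[2,0,4],0],[255,[1,0,2],0],[255,[0,0,0],0],[255,[0,0,0],0]]}}

```text
time: 13.3
tool_pos: [0.5408, 0.0765, 0.1981]
ee_rot: [-3.141, -0.002, 2.908]
wrist_force: [-1.3, 0.7, -0.4]
width: 0.0542
finger_force: 30.0
```

```bash
python3 - <<'E'
from tp import *
for t in (22,25,28,31): print(t,G(np.radians(t),.04),G(np.radians(t),.035))
th=.5
s=plan(o,G(th,.04,.012),2.908,255,1)
print('to axis');s=plan(s,G(th,0,.012),2.908,255,4)
print('down to spline ends')
s=plan(s,H(0,0,.028+.048+.002)+[0,0,-.005],2.908,255,5);s=plan(s,H(0,0,.048)+[0,0,-.005],2.908,255,5)
E
```

```text
13.3 [0.54083803 0.07654062 0.19813393] [-3.14106620e+00 -1.63559973e-03  2.90823338e+00] [-1.30790605  0.66587829 -0.42075243] 0.054163035841583086
T [0.59971    0.06084561 0.18475671]
22 [0.54612959 0.07356078 0.20927727] [0.55064024 0.07249036 0.2111503 ]
25 [0.54469978 0.07390009 0.20635475] [0.54910887 0.07285376 0.20846785]
28 [0.54342075 0.07420361 0.20335933] [0.54771619 0.07318426 0.20570669]
31 [0.54229601 0.07447053 0.20029922] [0.54646603 0.07348094 0.20287441]
[[255,[3,-2,-15],0.0]]
end [0.5375 0.0753 0.2131] 2.9082
to axis
[[255,[-9,0,-5],0.0],[255,[-9,0,-5],0.0],[255,[-9,0,-5],0.0],[255,[-8,0,-4],0.0]]
end [0.5715 0.0672 0.2321] 2.9082
down to spline ends
[[255,[-3,0,6],0.0],[255,[-3,0,6],0.0],[255,[-3,0,6],0.0],[255,[-3,0,5],0.0],[255,[-4,0,6],0.0]]
end [0.5871 0.0635 0.2031] 2.9082
[[255,[-3,0,5],0.0],[255,[-3,0,5],0.0],[255,[-3,0,5],0.0],[255,[-3,0,6],0.0],[255,[-2,0,5],0.0]]
end [0.6007 0.0603 0.1771] 2.9082
```

Emit:
{"name": "carry_out", "arguments": {"increments": [[255,[3,-2,-16],0],[255,[-9,0,-5],0],[255,[-9,0,-5],0],[255,[-9,0,-5],0],[255,[-8,0,-4],0],[255,[0,0,0],0],[255,[0,0,0],0],[255,[0,0,0],0]]}}

```text
time: 14.1
tool_pos: [0.5718, 0.0673, 0.2329]
ee_rot: [-3.141, -0.001, 2.908]
wrist_force: [-0.7, 1.0, -5.8]
width: 0.0542
finger_force: 30.0
```

```bash
cp pics/t1z.png pics/t0z.png; python3 - <<'E'
from tilt import *
im2=robot.snapshot('scene');x,y=map(int,proj(robot.get_calibration('scene'),o['tool_pos']))
a=cv2.resize(sub,None,fx=3.3,fy=3.3,interpolation=2);b=cv2.resize(im2[y-50:y+60,x-60:x+60],None,fx=3.3,fy=3.3,interpolation=2)
cv2.imwrite('pics/both.png',np.hstack([a,b]))
s=plan(o,H(0,0,.028+.048+.008)+[0,0,-.005],2.908,255,4)
E
```

```text
14.1 [0.57176375 0.06726121 0.23294247] [-3.14124902e+00 -1.29505058e-03  2.90834214e+00] [-0.65752434  0.95798111 -5.79339013] 0.0542030329654775
T [0.59971    0.06084561 0.18475671]
[[255,[-3,0,6],0.0],[255,[-3,0,6],0.0],[255,[-3,0,6],0.0],[255,[-4,0,6],0.0]]
end [0.5844 0.0643 0.2089] 2.9083
```

View pics/both.png

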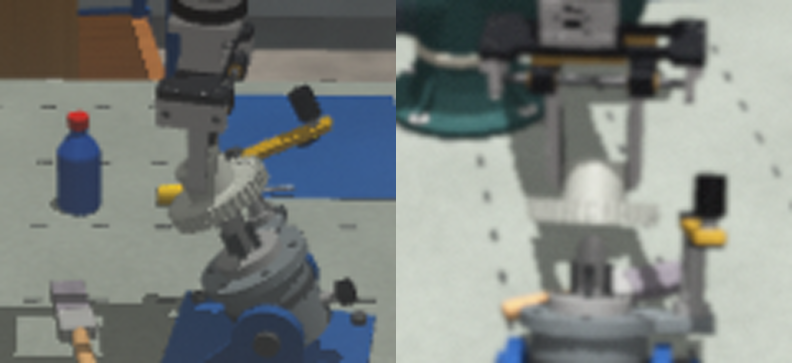

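That was my tenth picture: the gear sits just above the nose, parallel to the seat and on the axis, with the keeper clear. From here I go by force and position.

Emit:
{"name": "carry_out", "arguments": {"increments": [[255,[-3,0,6],0],[255,[-3,0,6],0],[255,[0,0,0],0]]}}

```text
time: 14.5
tool_pos: [0.5775, 0.0657, 0.2195]
ee_rot: [-3.141, -0.003, 2.908]
wrist_force: [0.5, -0.5, -5.3]
width: 0.0538
finger_force: 30.0
```

Emit:
{"name": "carry_out", "arguments": {"increments": [[255,[-3,0,6],0],[255,[-4,0,6],0],[255,[0,0,0],0],[255,[0,0,0],0]]}}

```text
time: 14.9
tool_pos: [0.5846, 0.0642, 0.2087]
ee_rot: [-3.141, -0.001, 2.908]
wrist_force: [-1.0, 1.5, -7.0]
width: 0.0538
finger_force: 30.0
```

```bash
cat > st.py <<'E'
from bench import robot
from h import *
o=robot.get_obs();p=HR.T@(o['tool_pos']+[0,0,.005]-HO)*1e3
print(round(o['time'],2),'grasp head mm',p.round(1),'gear z if 48:',round(p[2]-48,1),'F head',(HR.T@o['wrist_force']).round(1),'tq',o['wrist_torque'].round(2),'yaw',round(o['ee_rot'][2],3),'w',round(o['width'],4))
E
python3 st.py
```

```text
14.9 grasp head mm [ 0.3 -0.2 83.8] gear z if 48: 35.8 F head [-4.5  1.2 -5.5] tq [ 0.19  0.07 -0.01] yaw 2.908 w 0.0538
```

On the nose with small forces. Continue down towards the spline ends.

Emit:
{"name": "carry_out", "arguments": {"increments": [[255,[-2,0,4],0],[255,[-2,0,4],0],[255,[-2,0,4],0],[255,[0,0,0],0],[255,[0,0,0],0]]}}

```text
time: 15.4
tool_pos: [0.5887, 0.0637, 0.202]
ee_rot: [3.141, -0.001, 2.909]
wrist_force: [-11.6, 2.1, 9.4]
width: 0.0541
finger_force: 30.0
```

```bash
python3 st.py
```

```text
15.4 grasp head mm [ 0.7  0.2 75.9] gear z if 48: 27.9 F head [-5.8 -0.7 13.9] tq [ 0.34  2.27 -0.13] yaw 2.909 w 0.0541
```

Emit:
{"name": "carry_out", "arguments": {"increments": [[255,[0,0,0],3],[255,[0,0,0],3],[255,[0,0,0],3],[255,[0,0,0],0]]}}

```text
time: 15.8
tool_pos: [0.5904, 0.0647, 0.1978]
ee_rot: [3.138, -0.001, 2.752]
wrist_force: [-1.1, 4.2, -3.3]
width: 0.0543
finger_force: 30.0
```

```bash
python3 st.py
```

```text
15.8 grasp head mm [-0.   1.6 71.6] gear z if 48: 23.6 F head [-3.4  3.8 -1.9] tq [1.16 0.4  0.07] yaw 2.752 w 0.0543
```

Emit:
{"name": "carry_out", "arguments": {"increments": [[255,[-2,0,4],-3],[255,[-2,-1,4],0],[255,[-2,-1,4],0],[255,[0,0,0],0]]}}

```text
time: 16.2
tool_pos: [0.5964, 0.0621, 0.1862]
ee_rot: [3.134, 0.0, 2.807]
wrist_force: [-0.8, 7.6, -2.8]
width: 0.0541
finger_force: 30.0
```

```bash
python3 st.py
```

```text
16.2 grasp head mm [-0.   0.5 58.4] gear z if 48: 10.4 F head [-3.6  7.2 -1.2] tq [1.84 0.07 0.11] yaw 2.807 w 0.0541
```

Emit:
{"name": "carry_out", "arguments": {"increments": [[255,[-2,1,4],0],[255,[-2,0,4],0],[255,[-1,0,3],0],[255,[-1,0,3],0],[255,[0,0,0],0],[255,[0,0,0],0]]}}

```text
time: 16.8
tool_pos: [0.6027, 0.0595, 0.1794]
ee_rot: [3.136, 0.007, 2.806]
wrist_force: [-10.0, 3.5, 17.2]
width: 0.0542
finger_force: 30.1
```

```bash
python3 st.py
```

```text
16.8 grasp head mm [ 2.6 -0.6 49.2] gear z if 48: 1.2 F head [-1.   1.1 20.1] tq [1.36 1.49 0.28] yaw 2.806 w 0.0542
```

Emit:
{"name": "carry_out", "arguments": {"increments": [[255,[0,0,3],2],[255,[1,0,1],-4],[255,[0,0,0],2],[255,[0,0,0],0]]}}

```text
time: 17.2
tool_pos: [0.6034, 0.0594, 0.178]
ee_rot: [3.135, 0.013, 2.806]
wrist_force: [-9.6, 1.1, 21.6]
width: 0.0542
finger_force: 30.3
```

```bash
python3 st.py
```

```text
17.2 grasp head mm [ 2.6 -0.6 47.6] gear z if 48: -0.4 F head [ 1.9 -1.1 23.6] tq [1.25 1.23 0.46] yaw 2.806 w 0.0542
```

Emit:
{"name": "carry_out", "arguments": {"increments": [[255,[0,0,-2],0],[60,[0,0,0],0],[60,[0,0,0],0],[60,[0,0,-20],0],[60,[0,0,-30],0],[60,[0,0,-30],0],[255,[0,0,0],0],[255,[0,0,0],0]]}}

```text
time: 18.0
tool_pos: [0.6013, 0.0578, 0.2497]
ee_rot: [-3.142, 0.002, 2.803]
wrist_force: [-0.6, 0.3, 0.7]
width: 0.0591
finger_force: 0.0
```

```bash
python3 st.py; python3 - <<'E'
from bench import robot
from h import *
o=robot.get_obs()
t=H(-.022,0,.052)+[0,0,.014]
print('contact TCP',t);s=plan(o,t+[0,0,.03],2.908,255,3);s=plan(s,t+[0,0,.006],2.908,255,2)
# side-camera check: white gear pixels vs predicted outline of seated disc
for n in('scene','side'):
    c=robot.get_calibration(n);im=robot.snapshot(n);cv2.imwrite(f'pics/{n}_seat.png',im)
    hs=cv2.cvtColor(im,cv2.COLOR_BGR2HSV);m=cv2.inRange(hs,(0,0,135),(180,30,255));u,v=map(int,proj(c,H(0,0,.03)));b=np.zeros_like(m);b[v-35:v+35,u-38:u+38]=m[v-35:v+35,u-38:u+38]
    b=cv2.morphologyEx(b,cv2.MORPH_OPEN,np.ones((3,3)));k=max(cv2.findContours(b,0,1)[0],key=cv2.contourArea);print(n,'mask bbox',cv2.boundingRect(k),cv2.contourArea(k))
    th=np.linspace(0,6.28,60)
    for z in(0,.005,.028):
        P=np.array([proj(c,H(.055*np.cos(t),.055*np.sin(t),z+q)) for t in th for q in(0,.018)]+[proj(c,H(.027*np.cos(t),.027*np.sin(t),z+.052)) for t in th]);print(z,P.min(0).round(1),(P.max(0)-P.min(0)).round(1))
E
```

```text
18.0 grasp head mm [ 35.5  -2.6 111.3] gear z if 48: 63.3 F head [-0.3  0.2  0.9] tq [-0.02 -0.2   0.01] yaw 2.803 w 0.0591
contact TCP [0.58045842 0.0654142  0.18908693]
[[255,[7,0,10],-2.0],[255,[8,0,10],-2.0],[255,[7,1,11],-2.0]]
end [0.5806 0.0653 0.2187] 2.908
[[255,[0,0,12],-0.0],[255,[0,0,12],-0.0]]
end [0.5806 0.0653 0.1947] 2.908
scene mask bbox (220, 175, 76, 70) 2425.0
0 [238.1 201.5] [39.9 22.5]
0.005 [238.1 199.7] [39.9 22.4]
0.028 [238.4 191.6] [40.  21.9]
side mask bbox (240, 149, 28, 61) 1339.0
0 [265.6 174.4] [30.8 26.3]
0.005 [265.  173.3] [30.9 26.3]
0.028 [262.  167.8] [31.  26.4]
```

Emit:
{"name": "carry_out", "arguments": {"increments": [[255,[7,0,8],-2],[255,[8,0,8],-2],[255,[7,1,8],-2],[255,[0,0,13],0],[255,[0,0,13],0],[255,[0,0,0],0],[255,[0,0,0],0]]}}

```text
time: 18.8
tool_pos: [0.5798, 0.0655, 0.1983]
ee_rot: [-3.141, -0.002, 2.908]
wrist_force: [-0.5, 1.1, -0.3]
width: 0.0005
finger_force: 0.0
```

Emit:
{"name": "carry_out", "arguments": {"increments": [[255,[0,0,2],0],[255,[0,0,2],0],[255,[0,0,2],0],[255,[0,0,0],0]]}}

```text
time: 19.2
tool_pos: [0.5799, 0.0657, 0.1933]
ee_rot: [-3.141, -0.0, 2.908]
wrist_force: [-0.3, 0.4, -0.7]
width: 0.0004
finger_force: 0.0
```

Emit:
{"name": "carry_out", "arguments": {"increments": [[255,[0,0,2],0],[255,[0,0,2],0],[255,[0,0,1],0],[255,[0,0,0],0]]}}

```text
time: 19.6
tool_pos: [0.5801, 0.0657, 0.1897]
ee_rot: [3.141, 0.002, 2.908]
wrist_force: [-1.5, 0.5, 4.8]
width: 0.0001
finger_force: 2.0
```

Emit:
{"name": "carry_out", "arguments": {"increments": [[255,[0,0,2],0],[255,[0,0,2],0],[255,[0,0,2],0],[255,[0,0,0],0]]}}

```text
time: 20.0
tool_pos: [0.5803, 0.0657, 0.189]
ee_rot: [3.14, 0.006, 2.908]
wrist_force: [-7.6, -1.1, 19.8]
width: 0.0003
finger_force: 9.6
```

The probe meets the hub rim firmly at the height expected for a seated gear (TCP z 0.1895), so it is home. Now back to the keeper knob.

```bash
python3 - <<'E'
from bench import robot
from h import *
o=robot.get_obs()
p=o['tool_pos']+[0,0,.14];s=plan(((p),o['ee_rot'][2]),(.688,.153,.33),3.16,100)
s=plan(s,(.688,.153,.282),3.16,100,2)
print('arc');HO[:]=[.6262,.0552,.140]
rows=[]
import io,contextlib
for q in np.arange(1.7,-.01,-.1):
    f=io.StringIO()
    with contextlib.redirect_stdout(f): s=plan(s,knob(q)+[0,0,.0045+.002],1.34+q,100,1)
    print(f.getvalue().split('\n')[0][1:-1],end=',')
print(s)
E
```

```text
[[100,[-28,37,0],-4.8],[100,[-31,34,0],-4.8],[100,[-34,31,-1],-4.8]]
end [0.6878 0.153  0.33  ] 3.1598
[[100,[0,0,24],-0.0],[100,[0,0,24],-0.0]]
end [0.6878 0.153  0.282 ] 3.1598
arc
[100,[0,-12,6],6.9],[100,[1,-10,0],5.7],[100,[0,-10,0],5.7],[100,[1,-9,1],5.8],[100,[0,-10,1],5.7],[100,[0,-10,1],5.7],[100,[0,-9,2],5.7],[100,[0,-10,3],5.8],[100,[0,-9,2],5.7],[100,[0,-10,3],5.7],[100,[0,-9,4],5.8],[100,[0,-9,4],5.7],[100,[0,-9,4],5.7],[100,[0,-8,4],5.7],[100,[0,-9,4],5.8],[100,[0,-9,5],5.7],[100,[0,-8,4],5.7],[100,[0,-9,5],5.8],(array([0.57926198, 0.05250674, 0.22903766]), np.float64(1.3393827860321825))
```

Emit:
{"name": "carry_out", "arguments": {"increments": [[255,[0,0,-46],0],[255,[0,0,-47],0],[100,[0,0,-47],0],[100,[-28,37,0],-4.8],[100,[-31,34,0],-4.8],[100,[-34,31,-1],-4.8],[100,[0,0,0],0],[100,[0,0,0],0]]}}

```text
time: 20.8
tool_pos: [0.688, 0.1535, 0.3196]
ee_rot: [-3.141, -0.006, -3.123]
wrist_force: [-1.0, 0.3, -0.2]
width: 0.0448
finger_force: 0.0
```

Emit:
{"name": "carry_out", "arguments": {"increments": [[100,[0,0,0],0]]}}

```text
time: 20.9
tool_pos: [0.6869, 0.1524, 0.3241]
ee_rot: [-3.141, 0.0, -3.124]
wrist_force: [-0.1, -0.3, -0.1]
width: 0.0529
finger_force: 0.0
```

```bash
python3 - <<'E'
from bench import robot
from h import *
s=plan(robot.get_obs(),(.688,.153,.282),3.16,100,3)
E
```

```text
[[100,[0,0,14],-0.0],[100,[-1,0,14],-0.0],[100,[0,1,14],-0.1]]
end [0.6878 0.1534 0.2821] 3.1605
```

Emit:
{"name": "carry_out", "arguments": {"increments": [[95,[0,-7,0],0],[95,[0,0,14],0],[95,[-1,0,14],0],[95,[0,0,12],0],[95,[0,0,0],0]]}}

```text
time: 21.4
tool_pos: [0.6873, 0.1448, 0.2825]
ee_rot: [-3.141, -0.002, -3.125]
wrist_force: [0.6, -0.3, -0.7]
width: 0.0595
finger_force: 0.0
```

No contact going down. Swing back.

Emit:
{"name": "carry_out", "arguments": {"increments": [[95,[0,-8,3],6.9],[95,[1,-10,1],5.7],[95,[0,-10,0],5.7],[95,[1,-9,1],5.8],[95,[0,-10,1],5.7],[95,[0,-10,1],5.7],[95,[0,-9,2],5.7],[95,[0,0,0],0]]}}

```text
time: 22.2
tool_pos: [0.6671, 0.0837, 0.2769]
ee_rot: [3.139, 0.003, 2.439]
wrist_force: [-0.5, 0.4, 0.5]
width: 0.059
finger_force: 0.1
```

```bash
cat > cl.py <<'E'
import io,contextlib
from bench import robot
from h import *
o=robot.get_obs();HO[:]=[.6250,.0552,.140]
y=o['ee_rot'][2];y+=2*np.pi*(y<-1);q0=y-1.34;k=knob(q0);print('q',q0,'err mm',(o['tool_pos']-k)*1e3,o['wrist_force'],o['finger_force'])
s=(o['tool_pos'],y)
for q in np.arange(q0-.1,-.16,-.1):
    f=io.StringIO()
    with contextlib.redirect_stdout(f): s=plan(s,knob(q)+[0,0,.0065],1.34+q,95,1)
    print(f.getvalue().split('\n')[0][1:-1],end=',')
E
python3 cl.py
```

```text
q 1.0994227250963216 err mm [ 2.02629871 -3.62568692 12.51886238] [-0.48118396  0.4077454   0.50965228] 0.11699003633111715
[95,[4,-8,8],5.7],[95,[0,-9,3],5.8],[95,[0,-10,3],5.7],[95,[0,-9,4],5.7],[95,[-1,-9,3],5.7],[95,[0,-9,4],5.8],[95,[0,-9,5],5.7],[95,[1,-9,4],5.7],[95,[0,-8,5],5.8],[95,[0,-9,4],5.7],[95,[0,-8,5],5.7],[95,[1,-9,5],5.8],
```

Emit:
{"name": "carry_out", "arguments": {"increments": [[95,[2,-8,8],5.7],[95,[1,-9,3],5.8],[95,[1,-10,3],5.7],[95,[0,-9,4],5.7]]}}

```text
time: 22.6
tool_pos: [0.6379, 0.064, 0.258]
ee_rot: [3.138, 0.002, 2.039]
wrist_force: [1.3, 0.7, 1.3]
width: 0.059
finger_force: 0.8
```

Emit:
{"name": "carry_out", "arguments": {"increments": [[95,[-1,-9,3],5.7],[95,[0,-9,4],5.8],[95,[0,-9,5],5.7],[95,[1,-9,4],5.7]]}}

```text
time: 23.0
tool_pos: [0.6042, 0.0522, 0.2416]
ee_rot: [3.138, 0.001, 1.639]
wrist_force: [1.3, -1.8, 1.5]
width: 0.0587
finger_force: 1.1
```

```bash
python3 cl.py
```

```text
q 0.29872626704512784 err mm [0.44701213 0.88729718 5.29678311] [ 1.25637922 -1.82504586  1.4613478 ] 1.0699043174918188
[95,[-1,-9,3],5.7],[95,[1,-9,5],5.8],[95,[0,-8,5],5.7],[95,[0,-9,4],5.7],
```

Pushing with about 1–2 N. On to the stop.

Emit:
{"name": "carry_out", "arguments": {"increments": [[95,[-1,-9,3],5.7],[95,[1,-9,5],5.8],[95,[0,-8,5],5.7],[95,[0,0,0],0]]}}

```text
time: 23.4
tool_pos: [0.5772, 0.0535, 0.2278]
ee_rot: [3.141, 0.0, 1.343]
wrist_force: [0.4, -0.8, 0.4]
width: 0.0587
finger_force: 0.0
```

Emit:
{"name": "carry_out", "arguments": {"increments": [[95,[0,-4,2],0],[95,[0,-4,2],0],[95,[0,0,0],0]]}}

```text
time: 23.7
tool_pos: [0.5698, 0.0553, 0.2234]
ee_rot: [-3.141, 0.0, 1.342]
wrist_force: [0.8, -1.2, 0.3]
width: 0.059
finger_force: 0.4
```

```bash
python3 cl.py
```

```text
q 0.0021630499424158955 err mm [-8.52451564  2.37763693  0.83710383] [ 0.83697347 -1.20710094  0.32121758] 0.37033818662166595
[95,[0,0,-1],5.7],
```

Emit:
{"name": "carry_out", "arguments": {"increments": [[95,[0,-3,1],0],[95,[0,-2,1],0],[95,[0,0,0],0]]}}

```text
time: 24.0
tool_pos: [0.5648, 0.0565, 0.2211]
ee_rot: [-3.141, 0.0, 1.341]
wrist_force: [1.6, -2.9, -0.7]
width: 0.0588
finger_force: 0.6
```

Emit:
{"name": "carry_out", "arguments": {"increments": [[95,[0,-3,0],0],[95,[0,-2,0],0],[95,[0,0,0],0]]}}

```text
time: 24.3
tool_pos: [0.5629, 0.0571, 0.2211]
ee_rot: [3.135, -0.001, 1.341]
wrist_force: [10.0, -2.3, -4.7]
width: 0.0593
finger_force: 4.9
```

```bash
python3 cl.py
```

```text
q 0.0007588865446535031 err mm [-15.27639974   4.18672479  -1.41707302] [10.00135994 -2.26132372 -4.74417006] 4.922320693731308
[95,[0,7,-3],5.7],
```

The force rose to 10 N, so the keeper is at its stop. Back off, lift and retreat.

Emit:
{"name": "carry_out", "arguments": {"increments": [[95,[0,4,-1],0],[95,[0,4,0],0],[95,[0,0,-20],0],[95,[0,0,-30],0],[95,[0,0,-40],0],[95,[0,0,-40],0],[95,[-40,0,0],0],[95,[-40,0,0],0]]}}

```text
time: 25.1
tool_pos: [0.55, -0.0217, 0.3549]
ee_rot: [3.138, -0.001, 1.345]
wrist_force: [0.8, -0.5, -0.7]
width: 0.059
finger_force: 0.0
```

Emit:
{"name": "carry_out", "arguments": {"increments": [[95,[-40,0,0],0],[95,[-40,0,0],0],[95,[-40,0,0],0],[95,[0,0,0],0]]}}

```text
time: 25.5
tool_pos: [0.5212, -0.1425, 0.3523]
ee_rot: [-3.14, 0.001, 1.335]
wrist_force: [0.5, 0.7, 0.3]
width: 0.0589
finger_force: 0.0
```

```bash
python3 - <<'E'
from bench import robot
from h import *
b=[]
for n in('scene','side'):
    c=robot.get_calibration(n);im=robot.snapshot(n);cv2.imwrite(f'pics/{n}_end.png',im)
    old=cv2.imread(f'pics/{n}0.png')
    for nm,i,out in(('old',old,0),('new',im,1)):
        u,v=map(int,proj(c,(.5897,.0513,.2277)));s=cv2.cvtColor(i,6)[v-16:v+16,u-16:u+16];m=(s<55).astype(np.uint8)
        k=max(range(1,cv2.connectedComponents(m)[0]),key=lambda j:cv2.connectedComponentsWithStats(m)[2][j,4]);S=cv2.connectedComponentsWithStats(m);ce=S[3][k]+[u-16,v-16];print(n,nm,ce.round(1),S[2][k])
        if out:b.append((c,*ce))
        else:b.append((c,*ce))
new=tri(b[1],b[3]);print('old',tri(b[0],b[2]),'new',new)
for q in(0,.05,.1,.15):
    print(q,knob(q))
print(robot.get_obs()['tool_pos'])
E
```

```text
scene old [254.  187.8] [13 10  7 12 76]
scene new [254.  187.7] [13 11  7 11 72]
side old [272.8 169. ] [11 11 10 11 65]
side new [270.2 172.6] [10 15  7  9 40]
old (array([0.58794272, 0.050879  , 0.22915499]), [np.float64(0.0015795068204907798), np.float64(0.0015795068204908825)]) new (array([0.57793773, 0.05074485, 0.21927122]), [np.float64(0.0022253538967252984), np.float64(0.002225353896725352)])
0 [0.5766501  0.05295691 0.22249276]
0.05 [0.58086059 0.0520836  0.22484097]
0.1 [0.58511712 0.05145079 0.2271833 ]
0.15 [0.58940904 0.05106008 0.22951392]
[ 0.52217849 -0.1391443   0.35254323]
```

```bash
python3 -c "
from bench import robot
print(robot.close_job())"
```

```text
the job is handed in; nothing more can be done
None
```

The aluminium gear is seated fully on the splined arbor, the keeper is swung back over the hub to its stop and released, and the job was handed in at about 26 s; the hand-in returned no verdict.

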